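# Put the torque driver away in the paddle-latched toolbox

## Task

The blue torque driver belongs in the red toolbox, which is shut and latched. Pull up the steel paddle in the recess of the lid to trip the latch and, keeping it pulled, raise the lid with it; then swing the lid all the way open, until it stands upright. Lay the torque driver flat on the toolbox floor without dropping it, leave the lid fully open, and leave the other things on the bench where they are.

Things in the scene. Friction and masses are not known exactly. Their poses are not given: they have to be found in the camera images.
- toolbox: red steel tub screwed to the bench, 200 (x) by 230 mm (y), walls 6 thick and 75 high; 93 mm high with the lid shut. Origin: centre of the underside, at bench height; x from front (latch side) to hinge side, z up. Inside 188 by 218 mm, floor (black mat) 8 mm above the origin. A 40 mm wide strike plate stands 10 mm in from the middle of the front wall, 64 to 70 mm up.
- lid (a joint): angle of the lid in rad: 0 shut, grows as its front edge rises, stop at 1.55 (fully open, upright); 1.35 counts as fully open. A stiff friction hinge keeps it where it is let go; raising it takes 1.2 to 1.9 N m near shut and about 0.9 near upright (its weight differs each time), so 4 to 10 N square to the lid at its front edge.
- lid_hinge (a point): point on the lid's hinge axis, which runs along the toolbox's y, 104 mm behind the toolbox's origin (+x) and 77 mm above it. The frame turns with the lid: x along the lid from front edge to hinge, z its outward normal. The lid's flat top lies 16 mm off the axis along z.
- lid_front (a point): middle of the lid's front edge, half-way up its 16 mm high, 3 mm thick front skirt; 206 mm from the hinge axis (frame as lid_hinge). The lid is 234 mm wide (y) and overhangs the tub's front wall by 2 mm. Underneath hangs the black recess dish: it begins 21 mm behind the front edge, is 132 mm wide and reaches 30 mm below the lid's top.
- recess (a point): middle of the floor of the black recess in the lid, which holds the paddle; open from above, 88 mm (x) by 132 mm (y), floor 27 mm below the lid's top. Frame as lid_hinge.
- paddle (a joint): angle of the paddle against the lid in rad: 0 lying flush, grows as its front end is pulled up, stop at 0.75. A spring returns it (1.5 to 3.5 N at the grip). It draws back a bolt: the latch is free beyond about 0.40 and catches again if let go before the lid has risen 0.1 rad. At the stop, pulling further raises the lid.
- paddle_grip (a point): grip point of the bright steel paddle, midway between its side cheeks (18 mm high), 9 mm below its top. Paddle 46 mm wide (y), 62 mm long, pivoted about y at its rear, 44 mm behind and 3 mm above this point; front end 15 mm ahead. Recess: 43 mm free beside each cheek, 15 mm ahead, floor 17 mm below. Frame turns with the paddle; x from front to pivot.
- driver_handle (a point): middle of the blue handle of the torque driver, on its axis; handle 115 mm long, 33 mm thick. The frame's y runs along the tool towards the handle's butt end, which is 58 mm away; the shank runs the other way. The tool is 172 mm long, 160 g, and lies on the bench with its axis 16 mm above it.
- driver_tip (a point): tip of the torque driver's 8 mm thick steel shank, 112 mm from the middle of the handle.
- side_cutters: bystander: side cutters with red grips, 141 mm long, 12 mm high, behind the toolbox to its left; origin under its centre.
- tape_roll: bystander: roll of brown packing tape lying flat, 100 mm across, 48 mm high, behind the toolbox; origin under its centre.
- orange_screwdriver: bystander: orange screwdriver, 182 mm long, 27 mm thick, to the left of the torque driver; origin under its centre.

How it is judged:
By the outcome, as a careful person would: the job done as asked, in the order asked, and still so for the second after the job is handed in, with the robot touching nothing.
It also fails if it takes over 58 s, if anything falls off the work surface, if the arm or the gripper's body presses on something with over 40 N, if the wrist force passes 120 N, or if a joint passes its speed limit or range.

## Robot

A 6-joint arm with a two-finger parallel gripper is mounted at the origin on a cart in front of the work surface, level with it; the furniture and walls round the work are solid. World frame = base frame: x ahead of the robot, y to its left, z up, the work surface at z = 0. Lengths are in m, angles in rad, forces in N, time in s.
With the tool pointing down it reaches from about 0.25 to 0.725 m from the base axis. Payload 9.7 kg.
Tool frame: the origin (TCP) lies on the centre line of the jaws, within the pads' length; the fingertips stand 14 mm ahead of it and the grasp point (between the pads) lies 5 mm behind it; z points along the fingers, y is the direction in which the jaws open and shut (so a half turn about z gives the same grasp; the last joint's range is limited). The gripper opens to 85 mm and grips with 20 to 120 N. Pads are 22 mm wide; open, the fingers measure 114 mm over their backs; the gripper's body (76 mm by 85 mm) begins 54 mm behind the grasp point. The pads swing forward as they close: fully open they stand 13 mm farther back than shut.
Start: joints at [-1.294, 0.087, 0.176, 1.66, 0, 1.571], TCP at [0.15, -0.529, 0.245] pointing down, gripper open.
Joint ranges: [-3.13, 3.13], [-0.85, 1.81], [-1.15, 1.24], [-2.2, 2.28], [-1.44, 1.52], [-3.14, 3.14]. Speed limits (rad/s): [2.22, 2.22, 2.57, 3.14, 3.14, 3.14].

## Interface

Orientations are given as a unit quaternion [w, x, y, z].
In Python, from station import read_state, camera, job_done gives the robot as it stands.
- The arm moves only by the tool drive_tool, never from a script. Its argument "moves" is a list of rows, each a list of 7 numbers: the shift along the tool's x, y, z in mm, then the turn, a rotation vector about the tool's x, y, z in degrees, then the opening, from 0 (shut) to 1 (fully open). In form: [[dx, dy, dz, ax, ay, az, claw], ...]. A call has 1 to 5 rows; each row shifts and turns the commanded pose from where the row before left it, along the tool's axes as they then stand; what a row does not reach is not made up. A row lasts 1/12 s, in which the tool goes at most 41.7 mm and 7.16 degrees, less where a joint would pass 70% of its speed; a pose out of reach is approached as far as the arm can. A call with a gripper value outside its range is refused whole. The fingers move at their own pace and stop on an object; the grip force is fixed at half the most. Time passes only in rows, so rows that do not move let the fingers close. It gives the time, the measured TCP pose, the force and the opening at its end, in the units of the state.
- read_state(): the state, without advancing time (a new reading comes with each control period).
- camera(name): name is "scene" or "side" or "wrist"; returns a dict with "img" (384x512x3 uint8, red, green, blue), "z_map" (384x512 float32, m along the optical axis (not along the pixel's ray), 0 where there is no reading), "fx", "fy", "cx", "cy" (pixels), "k1" (the pictures are not rectified: a ray, as slopes to the right and down, at radius r is drawn at 1 + k1 r^2 times it, then the intrinsics apply), "rvec" (rotation vector, rad) and "tvec" (3), from world to camera coordinates, as OpenCV has them; the wrist camera has in their place "hand_eye" (4x4, takes a point from camera to tool coordinates, whose origin is the TCP and whose axes are the flange's). Camera axes: x right, y down, z forward; pixel columns grow to the right and rows downward; lengths in m; the calibration is good to about 2 mm. A picture is of the moment at which its call begins: read the wrist's pose just before it.
- job_done(): hands the job in, once; it reports no verdict.
The state is a dict: "time_s": time; "joint_positions": joint angles; "joint_velocities": joint speeds; "tau": joint torques, N m; "eef_pos": TCP position; "tcp_rot": TCP orientation; "ft_force": force on the tool from outside, world axes, zero at the start; "ft_torque": the same for the moment, N m; "width": opening from 0.0 (shut) to 1.0 (fully open).
Only numpy, scipy, OpenCV 4.12 (cv2) and the standard library are available. Lean on these libraries where they do the work, as an engineer would, in place of code of your own. Each camera call takes 0.05 s, during which the arm holds its last target. There are 200 camera calls.

## Working session

There is one attempt and no reset: what is moved stays moved. The work goes in short steps, Python scripts to look and compute and a tool call to move; the robot and the scene stay as the last step left them, time stands still between calls to the robot, and variables do not carry over. Pictures are saved under pics/ and viewed, about 8 in all and at most 12, crops included, and the job is handed in when it is done.

Besides the shell and the picture viewer there is one more tool, called after "Call:" in YAML: its name, and indented under it one key for each argument. drive_tool: Moves the arm, as the interface text tells. Its arguments: {"type":"object","properties":{"moves":{"type":"array","items":{"type":"array","items":{"type":"number"}}}},"required":["moves"]}

```bash
ls; mkdir -p pics
cat > h.py <<'E'
import numpy as np, cv2
from scipy.spatial.transform import Rotation as R
from station import read_state, camera, job_done
def Rq(q): return R.from_quat([q[1],q[2],q[3],q[0]])
def get(name):
    s=read_state(); c=camera(name)
    if 'rvec' in c:
        Rm=R.from_rotvec(np.ravel(c['rvec'])).as_matrix(); c['Rw']=Rm.T; c['tw']=-Rm.T@np.ravel(c['tvec'])
    else:
        T=np.array(c['hand_eye']); Rt=Rq(s['tcp_rot']).as_matrix()
        c['Rw']=Rt@T[:3,:3]; c['tw']=Rt@T[:3,3]+np.array(s['eef_pos'])
    return c
def ray(c,u,v):
    xd=(np.asarray(u,float)-c['cx'])/c['fx']; yd=(np.asarray(v,float)-c['cy'])/c['fy']
    x,y=xd.copy(),yd.copy()
    for _ in range(20):
        f=1+c['k1']*(x*x+y*y); x,y=xd/f,yd/f
    return np.stack([x,y,np.ones_like(x)],-1)
def onplane(c,u,v,z):   # intersection with world z
    d=ray(c,u,v)@c['Rw'].T; return c['tw']+d*((z-c['tw'][2])/d[...,2])[...,None]
def depth(c,u,v):
    return c['tw']+(ray(c,u,v)*c['z_map'][np.int_(np.round(v)),np.int_(np.round(u))][...,None])@c['Rw'].T
def cloud(c):
    v,u=np.mgrid[0:384,0:512]; return depth(c,u,v)
def save(c,name,crop=None,k=1.5):
    im=c['img'][:,:,::-1]
    if crop: im=im[crop[1]:crop[3],crop[0]:crop[2]]
    cv2.imwrite('pics/'+name,cv2.resize(im,None,fx=k,fy=k,interpolation=cv2.INTER_CUBIC))
def st():
    s=read_state(); print({k:np.round(s[k],4).tolist() for k in ['time_s','joint_positions','eef_pos','tcp_rot','ft_force','width']}); return s
E
python3 - <<'E'
from h import *
import pickle
st()
a=get('scene');b=get('side');pickle.dump((a,b),open('p0.pkl','wb'))
for c in (a,b): print(c['tw'],c['fx'],c['k1'],c['Rw'][:,2])
im=np.vstack([a['img'],b['img']])[:,:,::-1]
save(a,'scene.png');save(b,'side.png')
E
```

```text
pics
{'time_s': 0.0, 'joint_positions': [-1.294, 0.0875, 0.1751, 1.6598, -0.0, 1.5708], 'eef_pos': [0.1502, -0.5289, 0.2446], 'tcp_rot': [-0.0007, 0.9904, 0.1379, -0.0001], 'ft_force': [0.3306, -0.0658, -0.681], 'width': 0.9972}
[0.01103282 0.81738293 0.44555124] 351.5921728950011 -0.03778588424042106 [ 0.64187814 -0.63875178 -0.42425065]
[0.28289876 1.07369049 0.50904819] 357.1684195341186 -0.04676316836631499 [ 0.34119012 -0.83265854 -0.43619842]
```

View pics/scene.png

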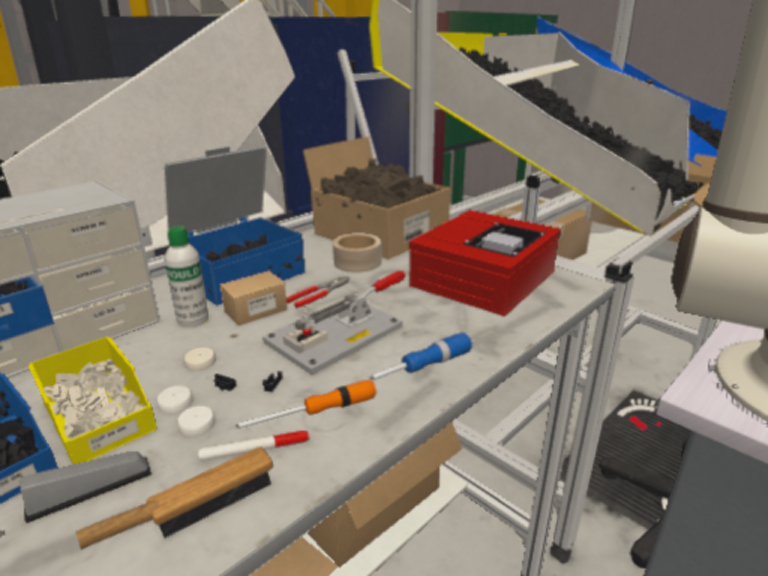

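View pics/side.png

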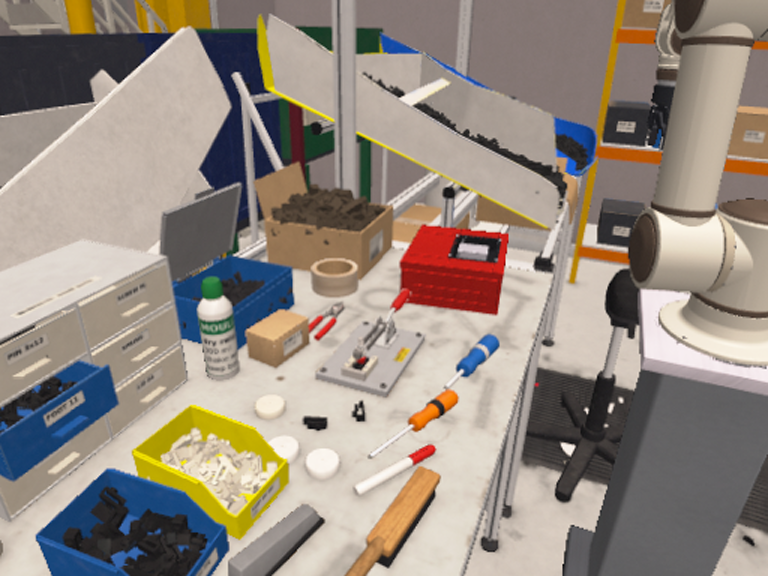

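The scene view shows the red box at about (485,260), with the recess and paddle at (500,242). The blue handle runs from (408,360) to (468,345), with its tip near (375,377). The orange screwdriver is at (340,397). The side view shows the same layout.

Run:
```python
from h import *
import pickle
for c in pickle.load(open('p0.pkl','rb')):
    P=cloud(c); I=c['img'].astype(int); r,g,b=I[...,0],I[...,1],I[...,2]
    ok=c['z_map']>0
    red=ok&(r>110)&(g<60)&(b<60)&(P[...,2]>.08)&(P[...,2]<.105)&(P[...,0]<1)
    n,l,s,_=cv2.connectedComponentsWithStats(red.astype(np.uint8)); k=1+np.argmax(s[1:,4]); m=l==k
    pts=P[m]; top=pts[pts[:,2]>np.median(pts[:,2])-.004]
    print('lid z',np.median(top[:,2]),cv2.minAreaRect((top[:,:2]*1000).astype(np.float32)),len(top))
    blu=ok&(b>120)&(r<80)&(P[...,2]<.045)&(P[...,2]>.005)&(P[...,0]<.5)&(np.abs(P[...,1])<.3)
    n,l,s,_=cv2.connectedComponentsWithStats(cv2.dilate(blu.astype(np.uint8),np.ones((7,7)))); k=1+np.argmax(s[1:,4]); q=P[(l==k)&blu]
    print('drv',len(q),q.mean(0),q[:,2].max(),cv2.minAreaRect((q[:,:2]*1000).astype(np.float32)))
    # steel paddle
    x,y=np.mean(top[:,:2],0)
    pad=ok&(np.abs(I.max(2)-I.min(2))<25)&(r>120)&(np.hypot(P[...,0]-x,P[...,1]-y)<.1)&(P[...,2]>.06)
    q=P[pad]; print('pad',len(q),np.percentile(q,[2,50,98],axis=0).round(4).tolist(),cv2.minAreaRect((q[:,:2]*1000).astype(np.float32)))
```

```text
lid z 0.09366730388993602 ((532.5641479492188, 22.09503936767578), (201.73667907714844, 229.22911071777344), 7.377232074737549) 1476
drv 151 [0.4023068  0.27292603 0.02637449] 0.033075115888942186 ((404.0553894042969, 271.4945068359375), (39.53838348388672, 19.75791358947754), 74.84911346435547)
pad 164 [[0.471, -0.0092, 0.0878], [0.4992, 0.0178, 0.0923], [0.5321, 0.0397, 0.094]] ((493.4949951171875, 34.312217712402344), (65.97132873535156, 97.13794708251953), 23.650341033935547)
lid z 0.0940005766079865 ((533.7174072265625, 18.4329833984375), (199.60208129882812, 240.48391723632812), 7.948182582855225) 1201
drv 93 [0.4038209  0.27467357 0.0278563 ] 0.03500229246413311 ((405.9023742675781, 270.2952575683594), (42.065372467041016, 23.243427276611328), 77.60694122314453)
pad 176 [[0.4726, -0.0479, 0.0767], [0.504, 0.0268, 0.0901], [0.5366, 0.043, 0.0933]] ((527.8280639648438, 44.87096405029297), (164.3997344970703, 137.6990509033203), 46.81340408325195)
```

```bash
cat >> h.py <<'E'
def down(yaw,pitch=0,byaw=None):  # tool z down, tool x at yaw; pitch about box y (front rising = +)
    y=np.radians(yaw); b=y if byaw is None else np.radians(byaw)
    r=R.from_matrix(np.array([[np.cos(y),np.sin(y),0],[np.sin(y),-np.cos(y),0],[0,0,-1]]))
    return R.from_rotvec(pitch*np.array([-np.sin(b),np.cos(b),0]))*r
def go(target,rot):
    s=read_state(); r0=Rq(s['tcp_rot']); d=np.array(target)-s['eef_pos']
    rv=(r0.inv()*rot).as_rotvec(degrees=True)
    print('turn',rv.round(2),'| shift in old frame',(r0.inv().apply(d)*1000).round(1),'| in new frame',(rot.inv().apply(d)*1000).round(1))
E
python3 - <<'E'
from h import *
import pickle
a,b=pickle.load(open('p0.pkl','rb'))
print(onplane(a,np.array([408,470,375])/1.5,np.array([360,343,377])/1.5,.016))
c=get('wrist'); print(np.array(c['hand_eye']).round(3))
go([.47,.02,.26],down(7.5))
E
```

```text
[[0.43381956 0.34650248 0.016     ]
 [0.39729911 0.248027   0.016     ]
 [0.43842684 0.40804951 0.016     ]]
[[ 0.001 -0.947 -0.322  0.084]
 [ 1.     0.001 -0.     0.001]
 [ 0.    -0.322  0.947 -0.126]
 [ 0.     0.     0.     1.   ]]
turn [-0.06  0.    8.36] | shift in old frame [ 457.6 -440.6  -14.8] | in new frame [ 388.6 -502.5  -15.3]
```

Call:
drive_tool:
  moves:
    - [0, 0, 0, 0, 0, 4.2, 1]
    - [24.3, -31.4, -1, 0, 0, 4.2, 1]
    - [24.3, -31.4, -1, 0, 0, 0, 1]
    - [24.3, -31.4, -1, 0, 0, 0, 1]
    - [24.3, -31.4, -1, 0, 0, 0, 1]

```text
time_s: 0.57
eef_pos: [0.228, -0.389, 0.2489]
tcp_rot: [-0.0, 0.998, 0.064, -0.0]
ft_force: [0.6, -0.5, 0.0]
width: 1.002
```

Call:
drive_tool:
  moves:
    - [24.3, -31.4, -1, 0, 0, 0, 1]
    - [24.3, -31.4, -1, 0, 0, 0, 1]
    - [24.3, -31.4, -1, 0, 0, 0, 1]
    - [24.3, -31.4, -1, 0, 0, 0, 1]
    - [24.3, -31.4, -1, 0, 0, 0, 1]

```text
time_s: 0.98
eef_pos: [0.3282, -0.2173, 0.2543]
tcp_rot: [0.0, 0.998, 0.065, 0.0]
ft_force: [0.4, -1.2, 0.2]
width: 0.998
```

Call:
drive_tool:
  moves:
    - [24.3, -31.4, -1, 0, 0, 0, 1]
    - [24.3, -31.4, -1, 0, 0, 0, 1]
    - [24.3, -31.4, -1, 0, 0, 0, 1]
    - [24.3, -31.4, -1, 0, 0, 0, 1]
    - [24.3, -31.4, -1, 0, 0, 0, 1]

```text
time_s: 1.4
eef_pos: [0.4284, -0.0456, 0.2594]
tcp_rot: [0.0, 0.998, 0.065, 0.0]
ft_force: [1.8, -0.8, 0.7]
width: 1.0
```

Call:
drive_tool:
  moves:
    - [24.3, -31.4, -1, 0, 0, 0, 1]
    - [0, 0, 0, 0, 0, 0, 0.8]
    - [0, 0, 0, 0, 0, 0, 0.8]

```text
time_s: 1.65
eef_pos: [0.4484, -0.0116, 0.2597]
tcp_rot: [-0.0, 0.998, 0.067, -0.001]
ft_force: [0.2, -0.4, -0.7]
width: 0.804
```

Run:
```python
from h import *
import pickle
st(); c=get('wrist'); pickle.dump(c,open('w1.pkl','wb')); save(c,'w1.png')
```

```text
{'time_s': 1.65, 'joint_positions': [-0.0259, -0.1466, -0.0238, 1.695, -0.0, 2.9814], 'eef_pos': [0.4484, -0.0116, 0.2597], 'tcp_rot': [-0.0, 0.9977, 0.0671, -0.0007], 'ft_force': [0.1579, -0.4383, -0.7228], 'width': 0.8038}
```

View pics/w1.png

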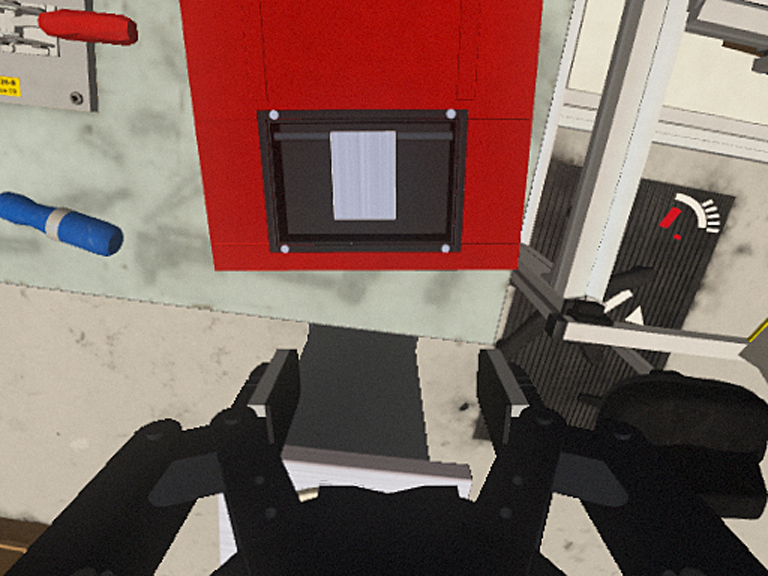

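The wrist view shows the paddle top plate with corners (331,131), (396,131), (397,219) and (333,220). The lid's front edge runs from (216,270) to (519,269), and the recess rim from (258,111) to (466,250). The driver handle is at (60,225).

Run:
```python
from h import *
import pickle
c=pickle.load(open('w1.pkl','rb'))
U=np.array([331,396,397,333,216,519,272,463])/1.5;V=np.array([131,131,219,220,270,269,252,250])/1.5
p=onplane(c,U-.17,V-.17,.0925); print(p.round(4)); print(depth(c,U.clip(3),V).round(4)[[2,3]])
q=depth(c,np.array([365.,365,365])/1.5,np.array([140.,175,212])/1.5);print('paddle top z',q.round(4))
f=p[5]-p[4]; yaw=np.degrees(np.arctan2(f[1],f[0]))+90; print('yaw',yaw, 'width',np.linalg.norm(f))
for k in (0,3),(1,2):
  d=p[k[0]]-p[k[1]];print('pyaw',np.degrees(np.arctan2(d[1],d[0])),np.linalg.norm(d))
fm=(p[4]+p[5])/2; ex=np.array([np.cos(np.radians(yaw)),np.sin(np.radians(yaw))])
print('front mid',fm,'box origin',fm[:2]+.102*ex)
pf=(p[2]+p[3])/2; print('paddle front mid',pf,'grip',pf[:2]+.015*ex, 'offset from front', (pf-fm)[:2]@ex)
```

```text
[[ 0.5326  0.0386  0.0925]
 [ 0.5385 -0.0055  0.0925]
 [ 0.4784 -0.0148  0.0925]
 [ 0.4714  0.0314  0.0925]
 [ 0.4211  0.1171  0.0925]
 [ 0.4531 -0.1124  0.0925]
 [ 0.4412  0.0748  0.0925]
 [ 0.462  -0.067   0.0925]]
[[ 0.4731 -0.0163  0.0642]
 [ 0.4654  0.0344  0.0641]]
paddle top z [[0.5296 0.0148 0.0894]
 [0.5061 0.0119 0.0904]
 [0.4799 0.0088 0.0907]]
yaw 7.927021139444022 width 0.23170072671345748
pyaw 6.665386027570123 0.061599278722353344
pyaw 8.762900230009025 0.060808394967017176
front mid [0.43710981 0.00232767 0.0925    ] box origin [0.53813516 0.01639466]
paddle front mid [0.47490082 0.00833635 0.0925    ] grip [0.48975749 0.01040503] offset from front 0.038258559715892475
```

Run:
```python
from h import *
go([.4898,.0105,.084],down(7.8))
```

```text
turn [ 0.    0.07 -0.22] | shift in old frame [ 44.8 -17.6 175.8] | in new frame [ 44.7 -17.4 175.9]
```

Call:
drive_tool:
  moves:
    - [15, -6, 30, 0, 0, 0, 0.8]
    - [15, -6, 30, 0, 0, 0, 0.8]
    - [14.8, -5.6, 30, 0, 0, 0, 0.8]
    - [0, 0, 25, 0, 0, 0, 0.8]
    - [0, 0, 20, 0, 0, 0, 0.8]

```text
time_s: 2.12
eef_pos: [0.4893, 0.0086, 0.1229]
tcp_rot: [0.0, 0.998, 0.064, -0.001]
ft_force: [0.2, -0.3, 0.4]
width: 0.8
```

Call:
drive_tool:
  moves:
    - [0, 0, 15, 0, 0, 0, 0.8]
    - [0, 0, 10, 0, 0, 0, 0.8]
    - [0, 0, 10, 0, 0, 0, 0.8]
    - [0, 0, 6, 0, 0, 0, 0.8]
    - [0, 0, 0, 0, 0, 0, 0.8]

```text
time_s: 2.53
eef_pos: [0.4897, 0.0093, 0.0836]
tcp_rot: [0.0, 0.998, 0.065, -0.0]
ft_force: [0.4, 0.6, -0.1]
width: 0.8
```

Run:
```python
from h import *
st(); c=get('wrist'); save(c,'w2.png',(100,150,412,384),2); go([.4898,.0105,.084],down(7.8))
```

```text
{'time_s': 2.5333, 'joint_positions': [0.0191, -0.0563, -0.2813, 1.3466, -0.0001, 3.0314], 'eef_pos': [0.4897, 0.0093, 0.0836], 'tcp_rot': [0.0, 0.9979, 0.0646, -0.0004], 'ft_force': [0.4223, 0.5613, -0.0999], 'width': 0.7996}
turn [ 0.    0.   -0.38] | shift in old frame [-0.1 -1.   0.4] | in new frame [-0.1 -1.   0.4]
```

View pics/w2.png

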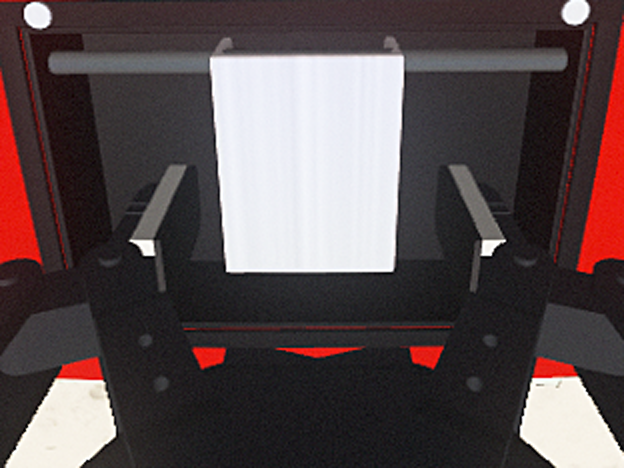

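The pads straddle the paddle cheeks evenly, with the paddle at x 212–405 and the pads at about 160 and 475. Next I close the jaws.

Call:
drive_tool:
  moves:
    - [0, -0.6, 0, 0, 0, 0, 0.6]
    - [0, 0, 0, 0, 0, 0, 0.4]
    - [0, 0, 0, 0, 0, 0, 0.3]
    - [0, 0, 0, 0, 0, 0, 0.3]
    - [0, 0, 0, 0, 0, 0, 0.3]

```text
time_s: 3.0
eef_pos: [0.4903, 0.0114, 0.0857]
tcp_rot: [-0.001, 0.998, 0.065, 0.001]
ft_force: [-3.3, 4.8, 5.8]
width: 0.529
```

Call:
drive_tool:
  moves:
    - [0, 0, 0, 0, 0, 0, 0.3]
    - [0, 0, 0, 0, 0, 0, 0.3]

```text
time_s: 3.17
eef_pos: [0.4903, 0.0114, 0.0857]
tcp_rot: [-0.001, 0.998, 0.065, 0.001]
ft_force: [-2.9, 5.3, 6.2]
width: 0.526
```

```bash
cat > path.py <<'E'
from h import *
def rot2(v,a): return np.array([v[0]*np.cos(a)+v[1]*np.sin(a), -v[0]*np.sin(a)+v[1]*np.cos(a)])
def gp(p,l):  # grip point in box xz, mm
    piv=np.array([-4,86.]); h=np.array([104,77.])
    return h+rot2(piv+rot2([-44,-3],p)-h,l)
def rows(seq): # (x,z,phi) in box frame -> tool increments
    o=[]
    for a,b in zip(seq[:-1],seq[1:]):
        d=rot2(np.array(b[:2])-a[:2],-a[2])  # into tool x, -tool z
        o.append([round(d[0],1),0,round(-d[1],1),0,round(-np.degrees(b[2]-a[2]),1),0])
    return o
E
python3 - <<'E'
from path import *
P=[(0.75*i/10,0,0.45*i/10) for i in range(11)]
L=[(0.75,.5*i/10,.45) for i in range(1,11)]
seq=[(*gp(p,l),f) for p,l,f in P+L]
for r in rows(seq): print(r)
E
```

```text
[np.float64(-0.1), 0, np.float64(-3.3), 0, np.float64(-2.6), 0]
[np.float64(-0.0), 0, np.float64(-3.3), 0, np.float64(-2.6), 0]
[np.float64(0.1), 0, np.float64(-3.3), 0, np.float64(-2.6), 0]
[np.float64(0.2), 0, np.float64(-3.3), 0, np.float64(-2.6), 0]
[np.float64(0.3), 0, np.float64(-3.3), 0, np.float64(-2.6), 0]
[np.float64(0.4), 0, np.float64(-3.3), 0, np.float64(-2.6), 0]
[np.float64(0.5), 0, np.float64(-3.3), 0, np.float64(-2.6), 0]
[np.float64(0.6), 0, np.float64(-3.3), 0, np.float64(-2.6), 0]
[np.float64(0.7), 0, np.float64(-3.2), 0, np.float64(-2.6), 0]
[np.float64(0.8), 0, np.float64(-3.2), 0, np.float64(-2.6), 0]
[np.float64(-1.3), 0, np.float64(-7.2), 0, np.float64(-0.0), 0]
[np.float64(-0.9), 0, np.float64(-7.3), 0, np.float64(-0.0), 0]
[np.float64(-0.5), 0, np.float64(-7.3), 0, np.float64(-0.0), 0]
[np.float64(-0.2), 0, np.float64(-7.3), 0, np.float64(-0.0), 0]
[np.float64(0.2), 0, np.float64(-7.3), 0, np.float64(-0.0), 0]
[np.float64(0.6), 0, np.float64(-7.3), 0, np.float64(-0.0), 0]
[np.float64(0.9), 0, np.float64(-7.3), 0, np.float64(-0.0), 0]
[np.float64(1.3), 0, np.float64(-7.2), 0, np.float64(-0.0), 0]
[np.float64(1.7), 0, np.float64(-7.2), 0, np.float64(-0.0), 0]
[np.float64(2.0), 0, np.float64(-7.1), 0, np.float64(-0.0), 0]
```

Call:
drive_tool:
  moves:
    - [-0.1, 0, -3.3, 0, -2.6, 0, 0.3]
    - [0, 0, -3.3, 0, -2.6, 0, 0.3]
    - [0.1, 0, -3.3, 0, -2.6, 0, 0.3]
    - [0.2, 0, -3.3, 0, -2.6, 0, 0.3]
    - [0.3, 0, -3.3, 0, -2.6, 0, 0.3]

```text
time_s: 3.58
eef_pos: [0.492, 0.0118, 0.0986]
tcp_rot: [0.007, 0.991, 0.065, -0.115]
ft_force: [3.0, 5.0, -24.4]
width: 0.523
```

Call:
drive_tool:
  moves:
    - [0.4, 0, -3.3, 0, -2.6, 0, 0.3]
    - [0.5, 0, -3.3, 0, -2.6, 0, 0.3]
    - [0.6, 0, -3.3, 0, -2.6, 0, 0.3]
    - [0.7, 0, -3.2, 0, -2.6, 0, 0.3]
    - [0.8, 0, -3.2, 0, -2.6, 0, 0.3]

```text
time_s: 4.0
eef_pos: [0.4975, 0.0125, 0.114]
tcp_rot: [0.014, 0.971, 0.064, -0.229]
ft_force: [-16.4, 3.7, -12.1]
width: 0.522
```

Run:
```python
from h import *
s=st(); print((Rq(s['tcp_rot'])*down(7.8).inv()).as_rotvec())
c=get('side'); save(c,'s2.png',(230,100,400,240),4)
```

```text
{'time_s': 4.0, 'joint_positions': [0.0449, 0.4063, 0.2207, 1.8472, -0.0364, 3.0641], 'eef_pos': [0.4975, 0.0125, 0.114], 'tcp_rot': [0.014, 0.9712, 0.0637, -0.2292], 'ft_force': [-16.3885, 3.7221, -12.0988], 'width': 0.5215}
[-0.05965231  0.45946216 -0.00499015]
```

View pics/s2.png

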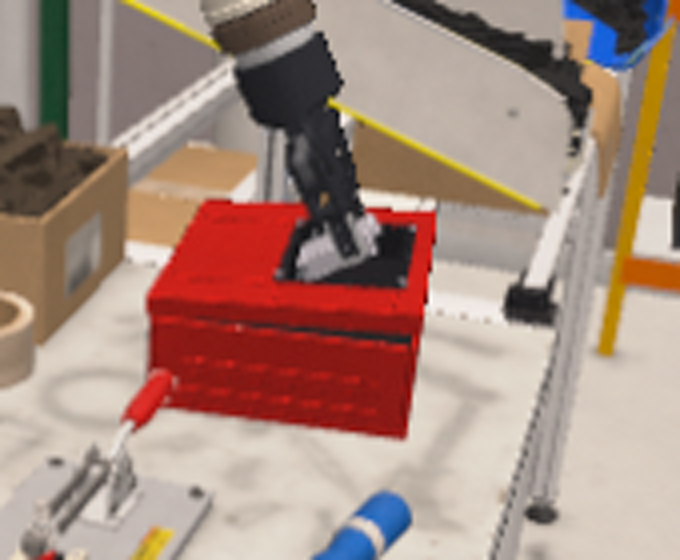

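The paddle is up in the grip. A dark gap at (370,333) under the lid's front shows that the latch has released and the lid is just rising. Next I lift further.

Call:
drive_tool:
  moves:
    - [-1.3, 0, -7.2, 0, 0, 0, 0.3]
    - [-0.9, 0, -7.3, 0, 0, 0, 0.3]
    - [-0.5, 0, -7.3, 0, 0, 0, 0.3]
    - [-0.2, 0, -7.3, 0, 0, 0, 0.3]
    - [0.2, 0, -7.3, 0, 0, 0, 0.3]

```text
time_s: 4.47
eef_pos: [0.5087, 0.0141, 0.149]
tcp_rot: [0.014, 0.971, 0.064, -0.231]
ft_force: [-26.6, 2.1, -3.6]
width: 0.52
```

Call:
drive_tool:
  moves:
    - [0.6, 0, -7.3, 0, 0, 0, 0.3]
    - [0.9, 0, -7.3, 0, 0, 0, 0.3]
    - [1.3, 0, -7.2, 0, 0, 0, 0.3]
    - [1.7, 0, -7.2, 0, 0, 0, 0.3]
    - [2, 0, -7.1, 0, 0, 0, 0.3]

```text
time_s: 4.88
eef_pos: [0.5323, 0.0172, 0.1787]
tcp_rot: [0.014, 0.971, 0.064, -0.228]
ft_force: [-14.5, 4.0, -6.2]
width: 0.518
```

Run:
```python
from h import *
s=st(); print((Rq(s['tcp_rot'])*down(7.8).inv()).as_rotvec())
c=get('side'); save(c,'s3.png',(200,70,400,230),4)
P=cloud(c);I=c['img'].astype(int);ex=np.array([np.cos(.136),np.sin(.136)])
m=(c['z_map']>0)&(I[...,0]>90)&(I[...,1]<60)&(I[...,2]<60)&(P[...,2]>.1)&(P[...,0]<.7)&(P[...,0]>.35)&(abs(P[...,1])<.16)
q=P[m]; x=(q[:,:2]-[.537,.017])@ex
A=np.polyfit(x,q[:,2],1); print(len(q),'lid angle',-np.arctan(A[0]), x.min(),x.max(),q[:,2].max())
```

```text
{'time_s': 4.8833, 'joint_positions': [0.0496, 0.4885, 0.4569, 1.9993, -0.0338, 3.0681], 'eef_pos': [0.5323, 0.0172, 0.1787], 'tcp_rot': [0.0137, 0.9714, 0.0637, -0.2282], 'ft_force': [-14.4955, 3.9618, -6.1826], 'width': 0.5176}
[-0.05898571  0.45747531 -0.00500802]
858 lid angle 0.6535937234127221 -0.055573668605267385 0.1024442511831435 0.21966571638784732
```

View pics/s3.png

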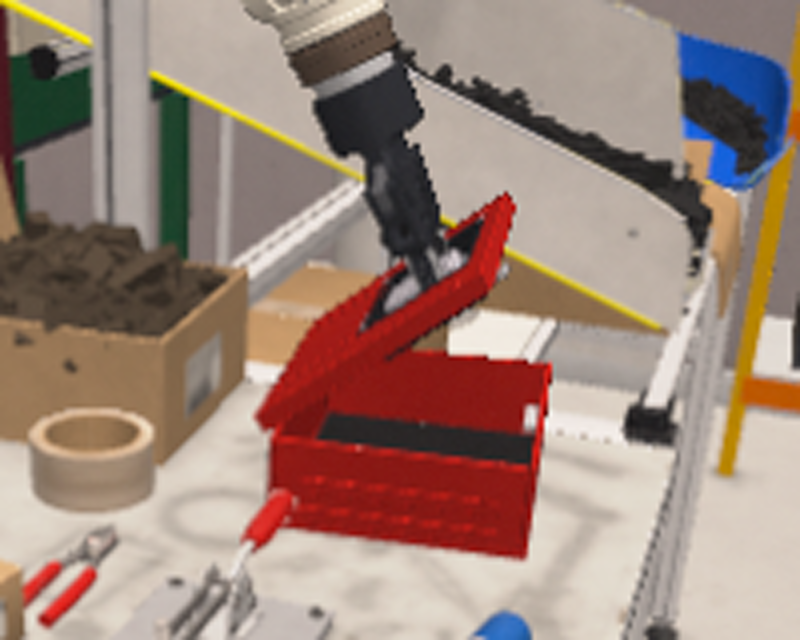

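The lid is up at about 0.65 rad, with the paddle held at its stop. Next I release it, retract, and go round to the front.

Call:
drive_tool:
  moves:
    - [0, 0, 0, 0, 0, 0, 0.6]
    - [0, 0, 0, 0, 0, 0, 0.8]
    - [0, 0, 0, 0, 0, 0, 0.8]
    - [0, 0, -10, 0, 0, 0, 0.8]
    - [0, 0, -20, 0, 0, 0, 0.8]

```text
time_s: 5.35
eef_pos: [0.5473, 0.0179, 0.2048]
tcp_rot: [0.015, 0.972, 0.063, -0.225]
ft_force: [1.3, 0.1, 0.5]
width: 0.8
```

Call:
drive_tool:
  moves:
    - [0, 0, -25, 0, 0, 0, 0.8]
    - [0, 0, -25, 0, 0, 0, 0.8]
    - [0, 0, 0, 0, 0, 0, 0.5]

```text
time_s: 5.6
eef_pos: [0.5712, 0.021, 0.2544]
tcp_rot: [0.015, 0.973, 0.063, -0.221]
ft_force: [0.1, -0.0, 0.5]
width: 0.677
```

```bash
cat >> path.py <<'E'
O=np.array([.537,.017]); EX=np.array([np.cos(.136),np.sin(.136)]); EY=np.array([-EX[1],EX[0]])
def box():
    s=read_state(); d=np.array(s['eef_pos'][:2])-O
    Z=Rq(s['tcp_rot']).as_matrix()[:,2]; return d@EX*1000,s['eef_pos'][2]*1000,np.arctan2(-(Z[:2]@EX),-Z[2]),d@EY*1000
def lid(c):
    P=cloud(c);I=c['img'].astype(int)
    m=(c['z_map']>0)&(I[...,0]>90)&(I[...,1]<60)&(I[...,2]<60)&(P[...,2]>.1)&(P[...,0]<.75)&(P[...,0]>.35)&(abs(P[...,1])<.16)
    q=P[m]; x=(q[:,:2]-O)@EX-.104; z=q[:,2]-.077
    a=np.arctan2(z,-x); r=np.hypot(x,z); print(len(q),'angle of far pts',np.median(a[r>.17]),'rmax',r.max())
    return q
def interp(ws,n):
    seq=[ws[0]]
    for a,b,k in zip(ws[:-1],ws[1:],n): seq+=[tuple(np.array(a)+(np.array(b)-a)*i/k) for i in range(1,k+1)]
    return [[float(v) for v in r] for r in rows(seq)]
E
python3 - <<'E'
from path import *
st(); b=box(); print(b); lid(get('side')); lid(get('scene'))
for r in interp([b[:3],(-60,275,0),(-150,245,-.6),(-115,150,-.6),(-68,166,-.6)],[6,6,4,3]): print(r)
E
```

```text
{'time_s': 5.6, 'joint_positions': [0.0529, 0.6281, 0.8094, 2.1982, -0.034, 3.0721], 'eef_pos': [0.5712, 0.021, 0.2544], 'tcp_rot': [0.0147, 0.973, 0.0634, -0.2213], 'ft_force': [0.1035, -0.0318, 0.4815], 'width': 0.6773}
(np.float64(34.44454276921197), np.float64(254.42608672517625), np.float64(0.44734418261621367), np.float64(-0.6605274870544005))
867 angle of far pts 0.7553711069015812 rmax 0.20769836253142276
554 angle of far pts 0.7244190931381543 rmax 0.20868361754673156
[-15.7, 0.0, 3.7, 0.0, 4.3, 0.0]
[-15.9, 0.0, 2.5, 0.0, 4.3, 0.0]
[-16.1, 0.0, 1.3, 0.0, 4.3, 0.0]
[-16.1, 0.0, 0.1, 0.0, 4.3, 0.0]
[-16.1, 0.0, -1.1, 0.0, 4.3, 0.0]
[-16.0, 0.0, -2.2, 0.0, 4.3, 0.0]
[-15.0, 0.0, 5.0, 0.0, 5.7, 0.0]
[-15.4, 0.0, 3.5, 0.0, 5.7, 0.0]
[-15.7, 0.0, 1.9, 0.0, 5.7, 0.0]
[-15.8, 0.0, 0.3, 0.0, 5.7, 0.0]
[-15.8, 0.0, -1.2, 0.0, 5.7, 0.0]
[-15.6, 0.0, -2.8, 0.0, 5.7, 0.0]
[-6.2, 0.0, 24.5, 0.0, -0.0, 0.0]
[-6.2, 0.0, 24.5, 0.0, -0.0, 0.0]
[-6.2, 0.0, 24.5, 0.0, -0.0, 0.0]
[-6.2, 0.0, 24.5, 0.0, -0.0, 0.0]
[15.9, 0.0, 4.4, 0.0, -0.0, 0.0]
[15.9, 0.0, 4.4, 0.0, -0.0, 0.0]
[15.9, 0.0, 4.4, 0.0, -0.0, 0.0]
```

Call:
drive_tool:
  moves:
    - [-15.7, 0, 3.7, 0, 4.3, 0, 0.3]
    - [-15.9, 0, 2.5, 0, 4.3, 0, 0]
    - [-16.1, 0, 1.3, 0, 4.3, 0, 0]
    - [-16.1, 0, 0.1, 0, 4.3, 0, 0]
    - [-16.1, 0, -1.1, 0, 4.3, 0, 0]

```text
time_s: 6.12
eef_pos: [0.4912, 0.0107, 0.2672]
tcp_rot: [0.003, 0.997, 0.065, -0.04]
ft_force: [-1.1, -0.7, 1.4]
width: 0.0
```

Call:
drive_tool:
  moves:
    - [-16, 0, -2.2, 0, 4.3, 0, 0]
    - [-15, 0, 5, 0, 5.7, 0, 0]
    - [-15.4, 0, 3.5, 0, 5.7, 0, 0]
    - [-15.7, 0, 1.9, 0, 5.7, 0, 0]
    - [-15.8, 0, 0.3, 0, 5.7, 0, 0]

```text
time_s: 6.53
eef_pos: [0.4188, 0.0012, 0.2524]
tcp_rot: [-0.012, 0.98, 0.064, 0.186]
ft_force: [-1.4, 0.0, 1.7]
width: 0.0
```

Call:
drive_tool:
  moves:
    - [-15.8, 0, -1.2, 0, 5.7, 0, 0]
    - [-15.6, 0, -2.8, 0, 5.7, 0, 0]
    - [0, 0, 0, 0, 0, 0, 0]

```text
time_s: 6.78
eef_pos: [0.3932, -0.0034, 0.2361]
tcp_rot: [-0.02, 0.962, 0.062, 0.266]
ft_force: [1.8, 0.2, -3.7]
width: -0.001
```

Run:
```python
from path import *
st(); b=box(); print(b); lid(get('side'))
def tcp(l,psi,pen=0,X=-185,Z=-14,half=11):
    c=np.array([104,77.])+rot2([X,Z],l); return (*(c+(pen-half)*np.array([np.cos(psi),-np.sin(psi)])),psi)
ls=np.linspace(.66,1.56,19)
seq=[tcp(l,-.6*(1.56-l)/.9,pen=5) for l in ls]
print(seq[0],seq[-1])
for r in interp([b[:3],(-115,150,-.6),tcp(.66,-.6,-8),seq[0]],[4,3,2]): print(r)
print('push')
for r in rows(seq): print([float(v) for v in r])
```

```text
{'time_s': 6.7833, 'joint_positions': [-0.0885, -0.8432, -0.613, 1.2716, 0.1161, 2.9564], 'eef_pos': [0.3932, -0.0034, 0.2361], 'tcp_rot': [-0.0198, 0.9617, 0.0618, 0.2664], 'ft_force': [1.8303, 0.1978, -3.6739], 'width': -0.0013}
(np.float64(-145.20572996588996), np.float64(236.08682215194617), np.float64(-0.5408851491437405), np.float64(-0.6889531682208356))
860 angle of far pts 0.7568366339345938 rmax 0.2077155413107123
(np.float64(-55.68421244409869), np.float64(175.97887153375194), np.float64(-0.6)) (np.float64(82.00353426100101), np.float64(261.83807260372805), np.float64(-0.0))
[-4.6, 0.0, 22.3, 0.0, 0.8, 0.0]
[-4.9, 0.0, 22.3, 0.0, 0.8, 0.0]
[-5.3, 0.0, 22.2, 0.0, 0.8, 0.0]
[-5.6, 0.0, 22.1, 0.0, 0.8, 0.0]
[16.9, 0.0, 4.0, 0.0, -0.0, 0.0]
[16.9, 0.0, 4.0, 0.0, -0.0, 0.0]
[16.9, 0.0, 4.0, 0.0, -0.0, 0.0]
[6.5, 0.0, -0.0, 0.0, -0.0, 0.0]
[6.5, 0.0, -0.0, 0.0, -0.0, 0.0]
push
[8.7, 0.0, -3.5, 0.0, -1.9, 0.0]
[8.7, 0.0, -3.3, 0.0, -1.9, 0.0]
[8.8, 0.0, -3.2, 0.0, -1.9, 0.0]
[8.8, 0.0, -3.0, 0.0, -1.9, 0.0]
[8.9, 0.0, -2.9, 0.0, -1.9, 0.0]
[8.9, 0.0, -2.7, 0.0, -1.9, 0.0]
[9.0, 0.0, -2.6, 0.0, -1.9, 0.0]
[9.0, 0.0, -2.4, 0.0, -1.9, 0.0]
[9.0, 0.0, -2.3, 0.0, -1.9, 0.0]
[9.1, 0.0, -2.1, 0.0, -1.9, 0.0]
[9.1, 0.0, -2.0, 0.0, -1.9, 0.0]
[9.1, 0.0, -1.8, 0.0, -1.9, 0.0]
[9.2, 0.0, -1.7, 0.0, -1.9, 0.0]
[9.2, 0.0, -1.5, 0.0, -1.9, 0.0]
[9.2, 0.0, -1.4, 0.0, -1.9, 0.0]
[9.2, 0.0, -1.2, 0.0, -1.9, 0.0]
[9.2, 0.0, -1.1, 0.0, -1.9, 0.0]
[9.3, 0.0, -0.9, 0.0, -1.9, 0.0]
```

```bash
cat >> path.py <<'E'
def tcp(l,psi,pen=0,X=-185,Z=-14,half=11):
    c=np.array([104,77.])+rot2([X,Z],l); return tuple(float(v) for v in (*(c+(pen-half)*np.array([np.cos(psi),-np.sin(psi)])),psi))
E
python3 - <<'E'
from path import *
b=box()
ls=np.linspace(.66,1.56,19)
seq=[tcp(l,-.4*(1.56-l)/.9,pen=5) for l in ls]
print(seq[0])
for r in interp([b[:3],(-115,150,-.4),tcp(.66,-.4,-8),seq[0]],[5,3,2]): print(r)
print('push')
for r in rows(seq): print([float(v) for v in r])
E
```

```text
(-56.25856471865793, 177.03021632027026, -0.4)
[-4.3, 0.0, 18.5, 0.0, -1.7, 0.0]
[-3.8, 0.0, 18.6, 0.0, -1.7, 0.0]
[-3.2, 0.0, 18.7, 0.0, -1.7, 0.0]
[-2.7, 0.0, 18.8, 0.0, -1.7, 0.0]
[-2.1, 0.0, 18.9, 0.0, -1.7, 0.0]
[17.2, 0.0, -0.7, 0.0, -0.0, 0.0]
[17.2, 0.0, -0.7, 0.0, -0.0, 0.0]
[17.2, 0.0, -0.7, 0.0, -0.0, 0.0]
[6.5, 0.0, -0.0, 0.0, -0.0, 0.0]
[6.5, 0.0, 0.0, 0.0, -0.0, 0.0]
push
[7.9, 0.0, -5.1, 0.0, -1.3, 0.0]
[8.0, 0.0, -4.9, 0.0, -1.3, 0.0]
[8.1, 0.0, -4.6, 0.0, -1.3, 0.0]
[8.2, 0.0, -4.4, 0.0, -1.3, 0.0]
[8.4, 0.0, -4.2, 0.0, -1.3, 0.0]
[8.5, 0.0, -3.9, 0.0, -1.3, 0.0]
[8.6, 0.0, -3.7, 0.0, -1.3, 0.0]
[8.7, 0.0, -3.5, 0.0, -1.3, 0.0]
[8.7, 0.0, -3.2, 0.0, -1.3, 0.0]
[8.8, 0.0, -3.0, 0.0, -1.3, 0.0]
[8.9, 0.0, -2.7, 0.0, -1.3, 0.0]
[9.0, 0.0, -2.5, 0.0, -1.3, 0.0]
[9.0, 0.0, -2.2, 0.0, -1.3, 0.0]
[9.1, 0.0, -2.0, 0.0, -1.3, 0.0]
[9.1, 0.0, -1.7, 0.0, -1.3, 0.0]
[9.2, 0.0, -1.5, 0.0, -1.3, 0.0]
[9.2, 0.0, -1.2, 0.0, -1.3, 0.0]
[9.2, 0.0, -1.0, 0.0, -1.3, 0.0]
```

Call:
drive_tool:
  moves:
    - [-4.3, 0, 18.5, 0, -1.7, 0, 0]
    - [-3.8, 0, 18.6, 0, -1.7, 0, 0]
    - [-3.2, 0, 18.7, 0, -1.7, 0, 0]
    - [-2.7, 0, 18.8, 0, -1.7, 0, 0]
    - [-2.1, 0, 18.9, 0, -1.7, 0, 0]

```text
time_s: 7.25
eef_pos: [0.4255, 0.0012, 0.157]
tcp_rot: [-0.013, 0.977, 0.064, 0.202]
ft_force: [0.7, 0.1, 0.3]
width: 0.002
```

Call:
drive_tool:
  moves:
    - [0, 0, 0, 0, 0, 0, 0]
    - [0, 0, 0, 0, 0, 0, 0]

```text
time_s: 7.42
eef_pos: [0.425, 0.0013, 0.1568]
tcp_rot: [-0.014, 0.977, 0.064, 0.201]
ft_force: [-0.5, -0.5, -0.5]
width: -0.0
```

Run:
```python
from path import *
st(); b=box(); print(b)
for r in interp([b[:3],tcp(.66,-.4,-8),tcp(.66,-.4,5)],[3,2]): print(r)
```

```text
{'time_s': 7.4167, 'joint_positions': [-0.0409, -0.6525, -0.6355, 1.1877, 0.0688, 2.9839], 'eef_pos': [0.425, 0.0013, 0.1568], 'tcp_rot': [-0.0139, 0.9774, 0.064, 0.2009], 'ft_force': [-0.5318, -0.4679, -0.5326], 'width': -0.0003}
(np.float64(-113.14221009204985), np.float64(156.7919110954902), np.float64(-0.4056309401317659), np.float64(-0.3801216857566674))
[15.8, 0.0, 1.3, 0.0, -0.1, 0.0]
[15.8, 0.0, 1.2, 0.0, -0.1, 0.0]
[15.8, 0.0, 1.2, 0.0, -0.1, 0.0]
[6.5, 0.0, 0.0, 0.0, -0.0, 0.0]
[6.5, 0.0, 0.0, 0.0, -0.0, 0.0]
```

Call:
drive_tool:
  moves:
    - [15.8, 0, 1.3, 0, 0, 0, 0]
    - [15.8, 0, 1.2, 0, 0, 0, 0]
    - [15.8, 0, 1.2, 0, 0, 0, 0]
    - [6.5, 0, 0, 0, 0, 0, 0]
    - [6.5, 0, 0, 0, 0, 0, 0]

```text
time_s: 7.83
eef_pos: [0.4805, 0.0083, 0.1776]
tcp_rot: [-0.014, 0.978, 0.064, 0.2]
ft_force: [-9.2, -1.9, -3.2]
width: -0.003
```

Call:
drive_tool:
  moves:
    - [7.9, 0, -5.1, 0, -1.3, 0, 0]
    - [8, 0, -4.9, 0, -1.3, 0, 0]
    - [8.1, 0, -4.6, 0, -1.3, 0, 0]
    - [8.2, 0, -4.4, 0, -1.3, 0, 0]
    - [8.4, 0, -4.2, 0, -1.3, 0, 0]

```text
time_s: 8.25
eef_pos: [0.5096, 0.0122, 0.2143]
tcp_rot: [-0.01, 0.987, 0.064, 0.144]
ft_force: [-7.2, -0.2, -1.4]
width: 0.003
```

Run:
```python
from path import *
st(); print(box()); lid(get('side')); print(tcp(.91,-.289,5))
```

```text
{'time_s': 8.25, 'joint_positions': [0.004, -0.3038, -0.2742, 1.3126, 0.0377, 3.0208], 'eef_pos': [0.5096, 0.0122, 0.2143], 'tcp_rot': [-0.0103, 0.9874, 0.0644, 0.1442], 'ft_force': [-7.2209, -0.1755, -1.3944], 'width': 0.0026}
(np.float64(-27.771612420329483), np.float64(214.25129660901027), np.float64(-0.29019144165170546), np.float64(-1.0018672301291327))
505 angle of far pts 1.0208756509469281 rmax 0.20782252771489068
(-26.34719210249892, 212.7557883193199, -0.289)
```

The lid is following the finger, now at about 0.93 rad. I keep pushing.

Call:
drive_tool:
  moves:
    - [8.5, 0, -3.9, 0, -1.3, 0, 0]
    - [8.6, 0, -3.7, 0, -1.3, 0, 0]
    - [8.7, 0, -3.5, 0, -1.3, 0, 0]
    - [8.7, 0, -3.2, 0, -1.3, 0, 0]
    - [8.8, 0, -3, 0, -1.3, 0, 0]

```text
time_s: 8.72
eef_pos: [0.5474, 0.0172, 0.242]
tcp_rot: [-0.007, 0.994, 0.065, 0.089]
ft_force: [-7.4, 2.0, 0.1]
width: -0.006
```

Call:
drive_tool:
  moves:
    - [8.9, 0, -2.7, 0, -1.3, 0, 0]
    - [9, 0, -2.5, 0, -1.3, 0, 0]
    - [9, 0, -2.2, 0, -1.3, 0, 0]
    - [9.1, 0, -2, 0, -1.3, 0, 0]
    - [9.1, 0, -1.7, 0, -1.3, 0, 0]

```text
time_s: 9.13
eef_pos: [0.5905, 0.0231, 0.2596]
tcp_rot: [-0.003, 0.997, 0.065, 0.033]
ft_force: [-5.9, 2.8, 2.5]
width: -0.0
```

Call:
drive_tool:
  moves:
    - [9.2, 0, -1.5, 0, -1.3, 0, 0]
    - [9.2, 0, -1.2, 0, -1.3, 0, 0]
    - [6, 0, -1, 0, -1.3, 0, 0]
    - [0, 0, 0, 0, 0, 0, 0]

```text
time_s: 9.47
eef_pos: [0.606, 0.0252, 0.2612]
tcp_rot: [-0.001, 0.998, 0.065, -0.013]
ft_force: [-55.7, -4.3, 1.5]
width: -0.003
```

Run:
```python
from path import *
st(); print(box()); c=get('side');lid(c);lid(get('scene')); print(tcp(1.56,0,5)); save(c,'s4.png',(180,30,420,230),3)
```

```text
{'time_s': 9.4667, 'joint_positions': [0.0412, 0.263, 0.4081, 1.7421, 0.0005, 3.0524], 'eef_pos': [0.606, 0.0252, 0.2612], 'tcp_rot': [-0.0006, 0.9978, 0.0652, -0.0131], 'ft_force': [-55.6774, -4.3444, 1.5345], 'width': -0.0032}
(np.float64(69.42463401199346), np.float64(261.2039134330055), np.float64(0.026058036636897566), np.float64(-1.2723683773258383))
546 angle of far pts 1.5809341506859904 rmax 0.2242063106675258
1622 angle of far pts 1.6036414305306828 rmax 0.20566837156429368
(82.00353426100101, 261.83807260372805, 0.0)
```

View pics/s4.png

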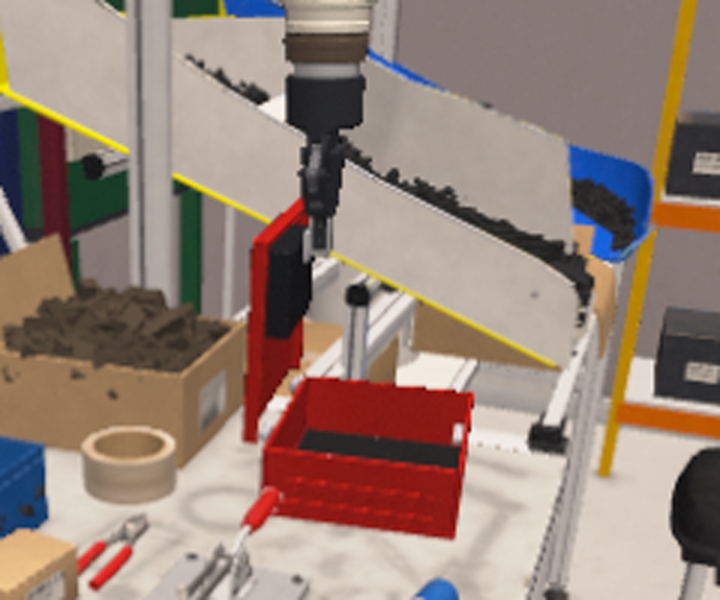

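The lid stands upright against its stop, with the dish at (290,290) facing the robot and the box open. I back off and turn towards the driver, tool x from 7.5° to 75.6°.

Call:
drive_tool:
  moves:
    - [-20, 0, 0, 0, 0, 0, 0]
    - [-30, 0, -10, 0, 1.5, 0, 0]
    - [-30, 0, -10, 0, 0, -6.8, 0.5]
    - [0, 0, 0, 0, 0, -6.8, 1]
    - [0, 0, 0, 0, 0, -6.8, 1]

```text
time_s: 9.98
eef_pos: [0.5344, 0.0151, 0.2853]
tcp_rot: [0.001, 0.97, 0.243, 0.015]
ft_force: [0.9, -0.3, 0.3]
width: 0.414
```

Call:
drive_tool:
  moves:
    - [0, 0, 0, 0, 0, -6.8, 1]
    - [0, 0, 0, 0, 0, -6.8, 1]
    - [0, 0, 0, 0, 0, -6.8, 1]
    - [0, 0, 0, 0, 0, -6.8, 1]
    - [0, 0, 0, 0, 0, -6.8, 1]

```text
time_s: 10.4
eef_pos: [0.5354, 0.0153, 0.2835]
tcp_rot: [0.005, 0.856, 0.517, 0.013]
ft_force: [0.2, -0.3, 0.1]
width: 1.001
```

Call:
drive_tool:
  moves:
    - [0, 0, 0, 0, 0, -6.8, 1]
    - [0, 0, 0, 0, 0, -6.8, 1]
    - [0, 0, 0, 0, 0, 0, 1]

```text
time_s: 10.65
eef_pos: [0.5355, 0.0153, 0.2834]
tcp_rot: [0.006, 0.789, 0.614, 0.012]
ft_force: [-0.1, -0.3, -0.3]
width: 1.001
```

Run:
```python
from path import *
st(); lid(get('scene')); go([.412,.26,.22],down(75.6))
```

```text
{'time_s': 10.65, 'joint_positions': [0.0265, 0.0438, 0.2049, 1.7055, 0.004, 1.8455], 'eef_pos': [0.5355, 0.0153, 0.2834], 'tcp_rot': [0.0062, 0.7891, 0.6141, 0.0118], 'ft_force': [-0.1333, -0.3184, -0.2839], 'width': 1.0007}
1714 angle of far pts 1.603172182152799 rmax 0.22746504805982723
turn [ 1.37 -0.63 -0.24] | shift in old frame [ 204.8 -182.8   61.2] | in new frame [ 206.3 -180.5   63.2]
```

Call:
drive_tool:
  moves:
    - [0, 0, 0, 1.4, -0.6, -0.2, 1]
    - [25.8, -22.6, 7.9, 0, 0, 0, 1]
    - [25.8, -22.6, 7.9, 0, 0, 0, 1]
    - [25.8, -22.6, 7.9, 0, 0, 0, 1]
    - [25.8, -22.6, 7.9, 0, 0, 0, 1]

```text
time_s: 11.12
eef_pos: [0.4728, 0.1387, 0.2508]
tcp_rot: [-0.001, 0.792, 0.611, -0.0]
ft_force: [0.9, 1.6, -0.8]
width: 0.998
```

Call:
drive_tool:
  moves:
    - [25.8, -22.6, 7.9, 0, 0, 0, 1]
    - [25.8, -22.6, 7.9, 0, 0, 0, 1]
    - [25.8, -22.6, 7.9, 0, 0, 0, 1]
    - [25.8, -22.6, 7.9, 0, 0, 0, 1]
    - [0, 0, 0, 0, 0, 0, 1]

```text
time_s: 11.53
eef_pos: [0.4087, 0.2637, 0.2183]
tcp_rot: [-0.002, 0.79, 0.613, -0.001]
ft_force: [-0.0, -0.3, 0.6]
width: 0.999
```

Run:
```python
from path import *
import pickle
st(); c=get('wrist'); pickle.dump(c,open('w5.pkl','wb')); save(c,'w5.png')
```

```text
{'time_s': 11.5333, 'joint_positions': [0.5711, -0.0709, -0.0352, 1.6088, 0.0034, 2.3925], 'eef_pos': [0.4087, 0.2637, 0.2183], 'tcp_rot': [-0.0018, 0.7899, 0.6132, -0.001], 'ft_force': [-0.0428, -0.2549, 0.6157], 'width': 0.9991}
```

View pics/w5.png

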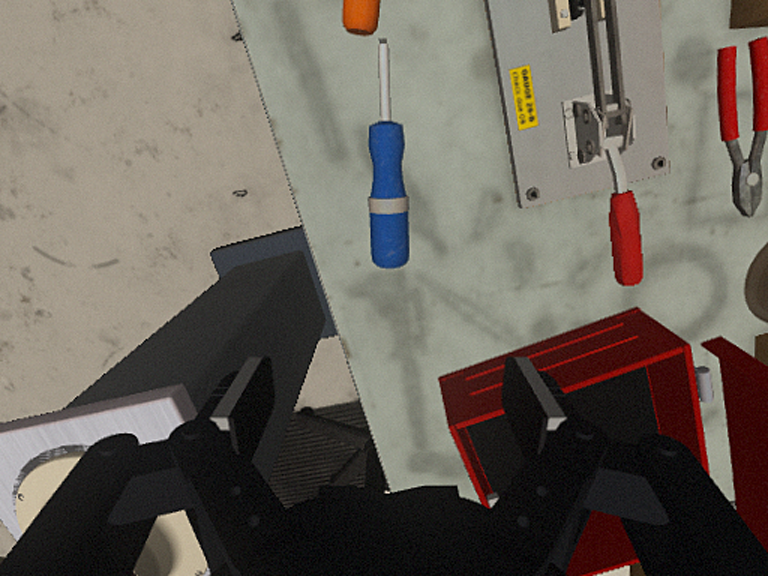

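The wrist view shows the driver tip at (382,40), the handle front at (387,123), the band at (388,205) and the butt at (390,268). The orange screwdriver's end is at (360,33), clear of the planned mid-handle grasp.

Run:
```python
from path import *
import pickle
c=pickle.load(open('w5.pkl','rb'))
U=np.array([382.5,387,388.5,390])/1.5;V=np.array([40,123,205,268])/1.5
p=onplane(c,U,V,.016); print(p.round(4))
d=p[0]-p[3]; yaw=np.degrees(np.arctan2(d[1],d[0])); L=np.linalg.norm(d); e=d/L
m=p[0]-.112*e*1; m2=p[3]+.058*e; print(yaw,L,'mid',m,m2)
mid=(m+m2)/2
t=mid-.004*e; go([t[0],t[1],.020],down(yaw)); print(t)
```

```text
[[0.4431 0.413  0.016 ]
 [0.4321 0.3569 0.016 ]
 [0.4178 0.296  0.016 ]
 [0.4059 0.244  0.016 ]]
77.57601001164564 0.1730669056744123 mid [0.41901467 0.30362231 0.016     ] [0.41835484 0.30062723 0.016     ]
turn [-0.18 -0.01 -1.91] | shift in old frame [ 37.   -0.6 199. ] | in new frame [ 37.   0. 199.]
[0.41782418 0.29821844 0.016     ]
```

Call:
drive_tool:
  moves:
    - [18, 0, 30, 0, 0, -1.9, 0.9]
    - [19, 0, 35, 0, 0, 0, 0.8]
    - [0, 0, 35, 0, 0, 0, 0.8]
    - [0, 0, 35, 0, 0, 0, 0.8]
    - [0, 0, 30, 0, 0, 0, 0.8]

```text
time_s: 12.0
eef_pos: [0.4197, 0.2955, 0.0526]
tcp_rot: [-0.001, 0.781, 0.625, -0.001]
ft_force: [0.4, 0.0, -0.8]
width: 0.802
```

Call:
drive_tool:
  moves:
    - [0, 0, 15, 0, 0, 0, 0.8]
    - [0, 0, 10, 0, 0, 0, 0.8]
    - [0, 0, 8, 0, 0, 0, 0.8]
    - [0, 0, 0, 0, 0, 0, 0.8]

```text
time_s: 12.33
eef_pos: [0.4196, 0.2957, 0.0207]
tcp_rot: [-0.001, 0.78, 0.626, -0.001]
ft_force: [-0.3, 0.4, 0.0]
width: 0.8
```

Run:
```python
from path import *
st(); go([.4178,.2982,.020],down(77.6)); c=get('wrist'); save(c,'w6.png',(100,150,412,384),2)
```

```text
{'time_s': 12.3333, 'joint_positions': [0.6128, 0.0347, -0.315, 1.2237, 0.002, 2.4025], 'eef_pos': [0.4196, 0.2957, 0.0207], 'tcp_rot': [-0.0011, 0.7801, 0.6257, -0.0012], 'ft_force': [-0.3252, 0.441, 0.0209], 'width': 0.7998}
turn [-0.18  0.03 -0.14] | shift in old frame [ 2.1 -2.3  0.7] | in new frame [ 2.1 -2.3  0.7]
```

View pics/w6.png

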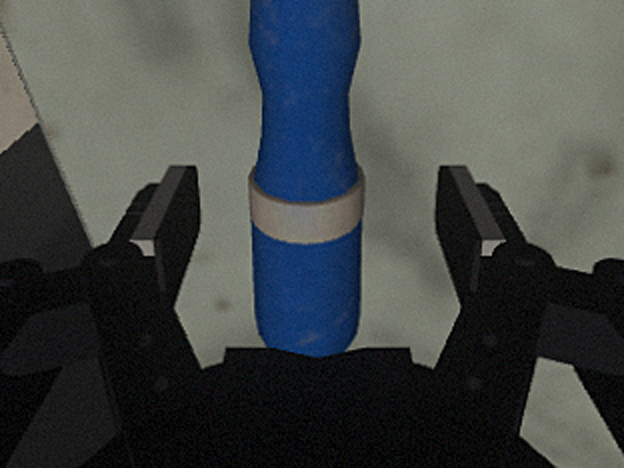

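The handle at x≈307 sits about 3 mm to the left of the pads' centre at 318. I correct that and close.

Call:
drive_tool:
  moves:
    - [0, -2.6, 0, 0, 0, 0, 0.8]
    - [0, 0, 0, 0, 0, 0, 0.6]
    - [0, 0, 0, 0, 0, 0, 0.4]
    - [0, 0, 0, 0, 0, 0, 0.2]
    - [0, 0, 0, 0, 0, 0, 0.2]

```text
time_s: 12.8
eef_pos: [0.4173, 0.2972, 0.0222]
tcp_rot: [-0.001, 0.779, 0.626, -0.0]
ft_force: [-2.1, -1.1, 7.0]
width: 0.357
```

Call:
drive_tool:
  moves:
    - [0, 0, 0, 0, 0, 0, 0.2]
    - [0, 0, 0, 0, 0, 0, 0.2]
    - [0, 0, -5, 0, 0, 0, 0.2]
    - [0, 0, -15, 0, 0, 0, 0.2]
    - [0, 0, -20, 0, 0, 0, 0.2]

```text
time_s: 13.22
eef_pos: [0.416, 0.296, 0.0602]
tcp_rot: [-0.001, 0.779, 0.626, -0.003]
ft_force: [0.4, -0.2, -1.5]
width: 0.363
```

Run:
```python
from path import *
s=st(); c=get('wrist'); save(c,'w7.png',None,1.2)
```

```text
{'time_s': 13.2167, 'joint_positions': [0.6175, 0.0083, -0.2637, 1.3045, 0.002, 2.405], 'eef_pos': [0.416, 0.296, 0.0602], 'tcp_rot': [-0.0012, 0.7794, 0.6265, -0.0027], 'ft_force': [0.4397, -0.2315, -1.5064], 'width': 0.3628}
```

View pics/w7.png

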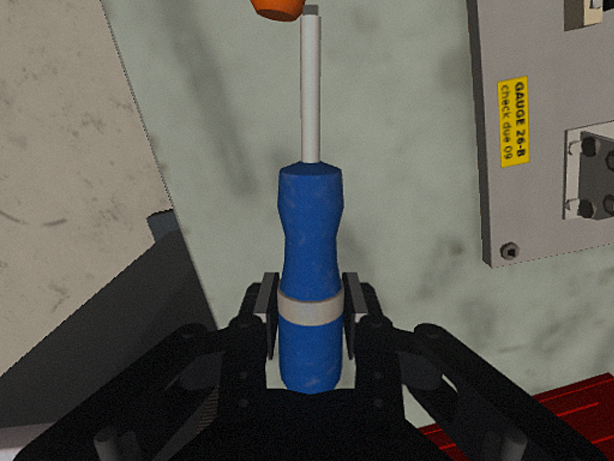

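The driver is held straight at its band, with the tip at (311,8) in the picture. The orange screwdriver is undisturbed. Next I lift and carry it over the box.

Run:
```python
from path import *
t=O-.010*EX-.031*EY; print(t); go([*t,.20],down(97.8))
```

```text
[ 0.53129535 -0.01506957]
turn [ -0.04  -0.12 -20.22] | shift in old frame [-280.4  177.9 -135.4] | in new frame [-324.9   70.1 -134.7]
```

Call:
drive_tool:
  moves:
    - [0, 0, -27, 0, 0, 0, 0.2]
    - [0, 0, -27, 0, 0, 0, 0.2]
    - [0, 0, -27, 0, 0, -6.7, 0.2]
    - [0, 0, -27, 0, 0, -6.7, 0.2]
    - [0, 0, -27, 0, 0, -6.8, 0.2]

```text
time_s: 13.68
eef_pos: [0.4172, 0.2966, 0.1973]
tcp_rot: [-0.001, 0.655, 0.755, -0.001]
ft_force: [0.5, 0.3, -2.4]
width: 0.359
```

Call:
drive_tool:
  moves:
    - [-15, 3, 0, 0, 0, 0, 0.2]
    - [-25, 5, 0, 0, 0, 0, 0.2]
    - [-32, 7, 0, 0, 0, 0, 0.2]
    - [-35, 8, 0, 0, 0, 0, 0.2]
    - [-35, 8, 0, 0, 0, 0, 0.2]

```text
time_s: 14.1
eef_pos: [0.4675, 0.159, 0.1959]
tcp_rot: [-0.001, 0.657, 0.754, -0.001]
ft_force: [1.3, 0.4, -2.5]
width: 0.359
```

Call:
drive_tool:
  moves:
    - [-35, 8, 0, 0, 0, 0, 0.2]
    - [-35, 8, 0, 0, 0, 0, 0.2]
    - [-35, 7, 0, 0, 0, 0, 0.2]
    - [-33, 7, 0, 0, 0, 0, 0.2]
    - [-25, 5, 0, 0, 0, 0, 0.2]

```text
time_s: 14.52
eef_pos: [0.5245, 0.001, 0.1955]
tcp_rot: [-0.001, 0.658, 0.753, -0.001]
ft_force: [0.4, -0.2, -1.7]
width: 0.361
```

Call:
drive_tool:
  moves:
    - [-15, 3, 0, 0, 0, 0, 0.2]
    - [-5, 1, 0, 0, 0, 0, 0.2]
    - [0, 0, 0, 0, 0, 0, 0.2]

```text
time_s: 14.77
eef_pos: [0.5309, -0.0168, 0.1953]
tcp_rot: [-0.002, 0.658, 0.753, -0.001]
ft_force: [0.6, -0.2, -1.9]
width: 0.362
```

Run:
```python
from path import *
st(); t=O-.010*EX-.031*EY; go([*t,.031],down(97.8)); c=get('wrist'); save(c,'w8.png',None,1.2); lid(get('scene'))
```

```text
{'time_s': 14.7667, 'joint_positions': [-0.0318, 0.0322, 0.0217, 1.564, 0.0003, 1.4051], 'eef_pos': [0.5309, -0.0168, 0.1953], 'tcp_rot': [-0.0015, 0.6582, 0.7528, -0.001], 'ft_force': [0.6186, -0.2197, -1.9075], 'width': 0.3616}
turn [-0.2  -0.05 -0.13] | shift in old frame [  1.5   1.2 164.3] | in new frame [  1.7   0.6 164.3]
1723 angle of far pts 1.603920446635589 rmax 0.20585397573120098
```

View pics/w8.png

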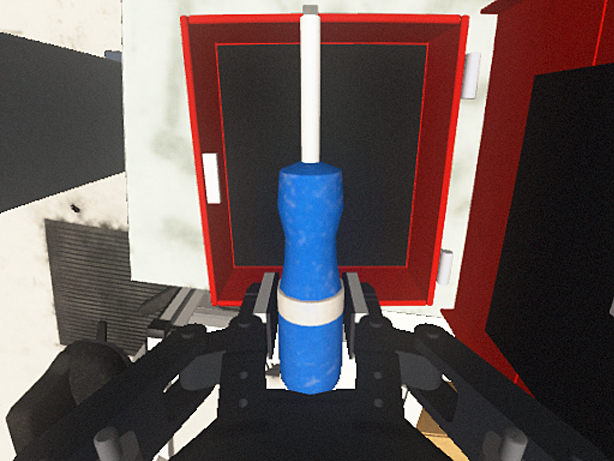

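The driver is over the open tub, parallel to the walls, with the tub's inside at x 210–430 and y 40–275. I descend.

Call:
drive_tool:
  moves:
    - [1.5, 0.8, 30, 0, 0, 0, 0.2]
    - [0, 0, 35, 0, 0, 0, 0.2]
    - [0, 0, 35, 0, 0, 0, 0.2]
    - [0, 0, 25, 0, 0, 0, 0.2]
    - [0, 0, 18, 0, 0, 0, 0.2]

```text
time_s: 15.28
eef_pos: [0.5293, -0.0127, 0.0499]
tcp_rot: [-0.002, 0.657, 0.754, -0.002]
ft_force: [-0.2, -0.8, -2.2]
width: 0.36
```

Call:
drive_tool:
  moves:
    - [0, 0, 10, 0, 0, 0, 0.2]
    - [0, 0, 5, 0, 0, 0, 0.2]
    - [0, 0, 0, 0, 0, 0, 0.2]

```text
time_s: 15.53
eef_pos: [0.5306, -0.0134, 0.0374]
tcp_rot: [-0.002, 0.657, 0.754, -0.001]
ft_force: [-0.2, -0.2, -1.2]
width: 0.356
```

Call:
drive_tool:
  moves:
    - [0, 0, 2, 0, 0, 0, 0.2]
    - [0, 0, 1, 0, 0, 0, 0.2]
    - [0, 0, 0, 0, 0, 0, 0.2]

```text
time_s: 15.78
eef_pos: [0.5315, -0.0141, 0.0357]
tcp_rot: [-0.001, 0.657, 0.753, -0.0]
ft_force: [-0.5, 0.2, -1.5]
width: 0.361
```

Call:
drive_tool:
  moves:
    - [0, 0, 1.5, 0, 0, 0, 0.2]
    - [0, 0, 0, 0, 0, 0, 0.2]
    - [0, 0, 0, 0, 0, 0, 0.2]

```text
time_s: 16.03
eef_pos: [0.5309, -0.0142, 0.0334]
tcp_rot: [-0.001, 0.658, 0.753, -0.001]
ft_force: [0.0, -0.4, -2.1]
width: 0.357
```

Call:
drive_tool:
  moves:
    - [0, 0, 1.5, 0, 0, 0, 0.2]
    - [0, 0, 0, 0, 0, 0, 0.2]
    - [0, 0, 0, 0, 0, 0, 0.2]

```text
time_s: 16.28
eef_pos: [0.5308, -0.0142, 0.0316]
tcp_rot: [-0.001, 0.658, 0.753, -0.001]
ft_force: [0.7, 0.4, -1.9]
width: 0.359
```

Call:
drive_tool:
  moves:
    - [0, 0, 1.5, 0, 0, 0, 0.2]
    - [0, 0, 0, 0, 0, 0, 0.2]
    - [0, 0, 0, 0, 0, 0, 0.2]

```text
time_s: 16.53
eef_pos: [0.5309, -0.0141, 0.0302]
tcp_rot: [-0.001, 0.658, 0.753, -0.001]
ft_force: [0.9, -0.3, -0.7]
width: 0.365
```

Call:
drive_tool:
  moves:
    - [0, 0, 1, 0, 0, 0, 0.2]
    - [0, 0, 0, 0, 0, 0, 0.2]
    - [0, 0, 0, 0, 0, 0, 0.2]

```text
time_s: 16.78
eef_pos: [0.5309, -0.0141, 0.0302]
tcp_rot: [-0.001, 0.658, 0.753, -0.001]
ft_force: [-4.1, -0.0, 7.0]
width: 0.36
```

Call:
drive_tool:
  moves:
    - [0, 0, 1, 0, 0, 0, 0.2]
    - [0, 0, 0, 0, 0, 0, 0.2]
    - [0, 0, 0, 0, 0, 0, 0.2]

```text
time_s: 17.03
eef_pos: [0.5309, -0.0142, 0.0302]
tcp_rot: [-0.001, 0.658, 0.753, -0.0]
ft_force: [-8.1, 0.1, 15.7]
width: 0.355
```

It touches at TCP z 0.0302, which is exactly the bench grasp height plus the 8 mm floor, so the driver is down. I ease off and release.

Call:
drive_tool:
  moves:
    - [0, 0, -1.8, 0, 0, 0, 0.2]
    - [0, 0, 0, 0, 0, 0, 0.35]
    - [0, 0, 0, 0, 0, 0, 0.42]
    - [0, 0, 0, 0, 0, 0, 0.5]
    - [0, 0, 0, 0, 0, 0, 0.6]

```text
time_s: 17.45
eef_pos: [0.5308, -0.0141, 0.0298]
tcp_rot: [-0.001, 0.657, 0.753, -0.001]
ft_force: [-0.8, 0.3, 0.3]
width: 0.595
```

Call:
drive_tool:
  moves:
    - [0, 0, 0, 0, 0, 0, 0.65]
    - [0, 0, -5, 0, 0, 0, 0.65]
    - [0, 0, -15, 0, 0, 0, 0.65]
    - [0, 0, -25, 0, 0, 0, 0.65]
    - [0, 0, -35, 0, 0, 0, 0.65]

```text
time_s: 17.87
eef_pos: [0.5296, -0.0141, 0.1089]
tcp_rot: [-0.003, 0.658, 0.753, -0.002]
ft_force: [1.0, -0.6, -0.7]
width: 0.648
```

Call:
drive_tool:
  moves:
    - [0, 0, -35, 0, 0, 0, 0.65]
    - [0, 0, -35, 0, 0, 0, 0.65]
    - [0, 20, -20, 0, 0, 0, 0.65]
    - [0, 0, 0, 0, 0, 0, 0.65]

```text
time_s: 18.2
eef_pos: [0.5545, -0.0113, 0.2054]
tcp_rot: [0.002, 0.657, 0.753, 0.002]
ft_force: [2.6, 0.2, 0.0]
width: 0.65
```

Run:
```python
from path import *
st(); c=get('wrist'); s=get('scene'); lid(s); lid(get('side'))
P=cloud(c);I=c['img'].astype(int)
m=(c['z_map']>0)&(I[...,2]>110)&(I[...,0]<80)&(P[...,2]<.08)
q=P[m]; print(len(q),'blue z range',np.percentile(q[:,2],[5,50,98]),'box xy',np.c_[(q[:,:2]-O)@EX,(q[:,:2]-O)@EY].min(0),np.c_[(q[:,:2]-O)@EX,(q[:,:2]-O)@EY].max(0))
im=np.hstack([cv2.resize(c['img'],(400,300)),cv2.resize(s['img'],(400,300))])
cv2.imwrite('pics/f.png',im[:,:,::-1])
```

```text
{'time_s': 18.2, 'joint_positions': [-0.0207, 0.0808, 0.0922, 1.5765, 0.0005, 1.4142], 'eef_pos': [0.5545, -0.0113, 0.2054], 'tcp_rot': [0.002, 0.6575, 0.7535, 0.002], 'ft_force': [2.6426, 0.2054, 0.0352], 'width': 0.6501}
1589 angle of far pts 1.6040842259590196 rmax 0.20570495376674167
563 angle of far pts 1.5786703267271567 rmax 0.20667403133566434
1972 blue z range [0.026532   0.03312725 0.0377355 ] box xy [-0.02475384 -0.08167577] [0.00640116 0.03311837]
```

View pics/f.png

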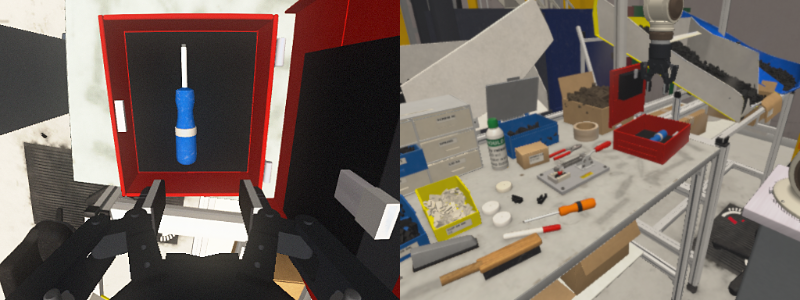

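The driver lies flat on the mat at (186,125), the lid is upright, and the bystanders look unmoved. My last sidestep went 20 mm towards the lid without touching it, so I back well clear before handing in.

Call:
drive_tool:
  moves:
    - [0, -20, -20, 0, 0, 0, 0.65]
    - [0, -30, -25, 0, 0, 0, 0.65]
    - [0, -30, -25, 0, 0, 0, 0.65]
    - [0, -20, -20, 0, 0, 0, 0.65]
    - [0, 0, 0, 0, 0, 0, 0.65]

```text
time_s: 18.77
eef_pos: [0.4495, -0.0255, 0.294]
tcp_rot: [0.0, 0.658, 0.753, 0.0]
ft_force: [-0.5, 0.2, 0.7]
width: 0.648
```

Call:
drive_tool:
  moves:
    - [0, 0, 0, 0, 0, 0, 0.65]
    - [0, 0, 0, 0, 0, 0, 0.65]

```text
time_s: 18.93
eef_pos: [0.4521, -0.0251, 0.2888]
tcp_rot: [-0.002, 0.658, 0.753, -0.001]
ft_force: [-0.5, -1.0, -0.4]
width: 0.651
```

Run:
```python
from path import *
import pickle
st(); s=get('side'); lid(s); a0,b0=pickle.load(open('p0.pkl','rb'))
c=get('scene'); lid(c)
for n,x,y in (('scene',c,a0),('side',s,b0)):
    d=np.abs(x['img'].astype(int)-y['img']).max(2)>45
    n_,l,S,_=cv2.connectedComponentsWithStats(d.astype(np.uint8)); print(n,[S[i].tolist() for i in range(1,n_) if S[i,4]>40])
print(job_done())
```

```text
{'time_s': 18.9333, 'joint_positions': [-0.0557, -0.1184, 0.0588, 1.7525, 0.0003, 1.3795], 'eef_pos': [0.4521, -0.0251, 0.2888], 'tcp_rot': [-0.0019, 0.6576, 0.7534, -0.0013], 'ft_force': [-0.4704, -1.0091, -0.3696], 'width': 0.6515}
559 angle of far pts 1.5784104154358896 rmax 0.20668465976001973
1713 angle of far pts 1.60232426262964 rmax 0.2058837143926447
scene [[360, 1, 14, 8, 67], [344, 12, 57, 66, 1660], [345, 62, 15, 29, 209], [462, 75, 50, 120, 3493], [267, 79, 107, 104, 4333], [447, 141, 25, 70, 812], [479, 194, 21, 22, 301], [493, 200, 19, 47, 475], [267, 222, 48, 27, 583]]
side [[340, 0, 26, 3, 53], [366, 0, 9, 19, 108], [418, 0, 94, 195, 7651], [471, 0, 26, 7, 92], [497, 0, 11, 11, 56], [506, 12, 6, 9, 42], [338, 19, 25, 4, 64], [336, 24, 28, 7, 136], [335, 31, 29, 12, 281], [437, 45, 15, 9, 108], [321, 46, 48, 60, 1387], [260, 96, 79, 91, 3063], [497, 148, 15, 22, 200], [474, 171, 38, 55, 1315], [304, 223, 29, 29, 367]]
the job is handed in; nothing more can be done
None
```

I opened the toolbox, laid the torque driver flat on its floor, and handed the job in at 18.9 s on the robot's clock.

- **Lid:** I gripped the paddle by its cheeks and pulled it to its stop, which tripped the latch. Keeping it pulled, I raised the lid to about 0.65 rad. I then let go and pushed the lid from underneath with closed fingers until it met its stop.
- **Driver:** I gripped it at mid-handle and set it down until I felt the floor. That contact came at exactly the bench grasp height plus the 8 mm floor. Then I released it.

**Last checks**
- **Lid:** it stayed upright. The two cameras put points on its top at 1.58 and 1.60 rad. That is at or slightly above the 1.55 stop, partly because the top lies off the hinge axis.
- **Driver:** it lay flat on the mat, well inside the walls.
- **Other things on the bench:** comparing pictures from start and finish, only the arm, the box and lid, and the driver's old spot had changed.
- **Contact:** the wrist force read about zero, with the gripper clear of everything.

**Blemishes**
- The closed fingers pressed the lid against its stop with a reading of 56 N, well under the 120 N wrist limit. I take the 40 N limit to cover only the arm and the gripper's body, not the fingers.
- Joint 2 came within 0.01 rad of its limit on one approach, so I used a smaller tilt there.
- After releasing the driver, one small sidestep went towards the lid instead of away from it. The pictures and lid angle showed no sign of contact.

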